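# Free the unmarked clamp and swing the dial head home along its arc rod

## Task

The dial gauge's slider is clamped on its curved guide rod over the steel slugs. Its clamp is the black T-bar knob with one red end; nobody has marked which hand its thread is, so try it gently and never force it the wrong way. Loosen the knob by at least a third of a turn, leaving the slider where it is, then take the orange fin and slide it along the rod, turning with the bend, until the slider is fully home at the red-topped end post; let go, with the slugs and everything else on the bench left undisturbed.

Things in the scene. Friction and masses are not known exactly. Their poses are not given: they have to be found in the camera images.
- fixture: Gauge fixture, fixed: black base plate 215 x 400 mm, top at z = 20 mm, its centre 165 mm along the body's x. Origin at table level at the CENTRE OF THE ROD'S ARC; x points out along the middle of the arc, z up. Steel guide rod, 14 mm thick, bent to a level arc of radius 180 mm, axis at height 62 mm, between two end posts 82 mm high. The red-topped post (home) stands at +0.767 rad about z from the body's x, the plain post at -0.95 rad.
- slider (a joint): Place of the slider along the arc, rad about the arc's centre: 0 = fully home, block against the red-topped post (its radius then lies at +0.55 rad from the fixture's x); it grows towards the plain post (clockwise seen from above, angle = 0.55 - value), to 1.28. Freed, it needs 1 to 3 N at the fin to move; clamped, it holds fast. It stays where it is left.
- slider_block (a point): Centre of the top face of the slider's blue block (46 mm radial, 54 mm along the rod, 48 mm high), on the rod at 180 mm from the arc's centre, 88 mm high. Its x axis points outward along the arc's radius, z up. The dial (56 mm across, top at 94 mm) is carried on an arm 88 mm inward of it. The slider weighs about 0.8 kg.
- fin (a point): Centre of the orange grip fin on the slider, 270 mm from the arc's centre (90 mm outward of the knob), point 108 mm high. The fin is an upright plate 12 mm thick along the rod's direction, 36 mm radial, from 82 mm (top of the aluminium arm that carries it) to 125 mm high. x axis outward along the radius: pinch it along y.
- knob_bar (a point): Centre of the T-bar knob on top of the slider's block: bar 70 mm long, 14 mm thick, 24 mm high (z = 106 to 130 mm when tight). x axis along the bar, towards its red end; z up, on the screw's axis. Red end starts 0.5 rad anticlockwise of the slider's outward radius. About 15 mm free under the bar over the block's top (88 mm). Turning it takes about 0.15 N m. Loosening, it rises 1.27 mm per rad.
- knob (a joint): Turn of the knob, rad: 0 = clamped at its stop, grows as it is LOOSENED, up to 7; which way round that is, is not marked. It starts at 0 to 0.1. The slider runs free from about 0.6 rad on. Turned the tightening way it comes up against a springy stop at 0 (some 0.5 N m at 0.1 rad past it, 0.75 N m at 0.2; let go, it springs back) and is overtightened, which is a failure, at 0.45 rad past it.
- slug_a: Turned steel slug, 20 mm across, 25 mm tall, standing loose on the nest strip of the fixture (strip top z = 24 mm), under the path of the dial's tip, which passes 8 mm above it. Origin at its foot. Leave alone.
- slug_b: Second slug, the same, standing on the same strip. Leave alone.
- slug_c: Third slug, the same, standing on the bench. Leave alone.
- glasses: Safety glasses, 140 mm wide, 40 mm high, lying on the bench. Leave alone.
- micrometer: Small green-framed micrometer, 110 x 60 x 18 mm, lying on the bench. Leave alone.

How it is judged (in metres and radians):
On the way, in this order (a step that is already met when the one before it is completed fails the run):
1. knob loosened by a third of a turn (over 1.95 rad), slider still within 12 mm of its start (value of joint knob above 1.95 rad and distance of slider_block from where it was at the start of the episode below 0.012 m), for 0.1 s.
2. slider fully home (within 0.03 rad, 5 mm along the rod) (value of joint slider below 0.03 rad), for 0.2 s.
At the end, for the whole second after the job is handed in: The slider rests home at the red-topped post within 0.03 rad (5 mm along the rod), the knob is still loosened by at least 1.8 rad, the three slugs stand upright, and nothing is touched (value of joint slider below 0.03 rad and velocity of joint slider between -0.02 and 0.02 rad/s and value of joint knob above 1.8 rad and angle between each of slug_a, slug_b, slug_c's own z axis and vertical below 0.1 rad).
It fails at once if knob overtightened: forced more than 0.45 rad past its stop (value of joint knob below -0.45 rad).
It fails at once if slider forced along the rod by over 12 mm while still clamped (value of joint knob below 0.7 rad and distance of slider_block from where it was at the start of the episode above 0.012 m).
It fails at once if a slug, the glasses or the micrometer pushed over 15 mm (distance of any of slug_a, slug_b, slug_c, glasses, micrometer from where it was at the start of the episode above 0.015 m).
It also fails if it takes over 66 s, if anything falls off the work surface, if the arm or the gripper's body presses on something with over 40 N, if the wrist force passes 120 N, or if a joint passes its speed limit or range.

## Robot

A 6-joint arm with a two-finger parallel gripper is mounted at the origin on the work surface. World frame = base frame: x ahead of the robot, y to its left, z up, the work surface at z = 0. Lengths are in mm, angles in rad, forces in N, time in s.
With the tool pointing down it reaches from about 350 to 775 mm from the base axis. Payload 7.3 kg.
Tool frame: the origin (TCP) lies between the finger pads; the fingertips stand 8 mm ahead of it and the grasp point (between the pads) lies 11 mm behind it; y points along the fingers, z is the direction in which the jaws open and shut, and the axes are right-handed (so a half turn about y gives the same grasp; the last joint's range is limited). The gripper opens to 92 mm and grips with 3 to 60 N. Pads are 19 mm wide; open, the fingers measure 130 mm over their backs; the gripper's body (75 mm by 190 mm) begins 47 mm behind the grasp point.
Start: joints at [-0.146, 0.342, 1.524, -0, 1.275, -0.146], TCP at [525.018, 0.02, 234.741] pointing down, gripper open.
Joint ranges: [-2.53, 2.53], [-0.77, 2.02], [0.04, 2.7], [-1, 4.14], [0.28, 2.66], [-3.11, 3.11]. Speed limits (rad/s): [2.57, 2.57, 3.14, 3.14, 3.14, 3.14].

## Interface

Orientations are given as [roll, pitch, yaw] about the fixed x, y, z axes, in that order (R = Rz(yaw) Ry(pitch) Rx(roll)).
In Python, from plant import bot, vision, job gives the robot as it stands. The module is installed in compiled form; this text tells all that it offers.
- The arm moves only by the tool arm_command, never from a script. Its argument "deltas" is a list of rows, each a list of 4 numbers: the shift along the tool's x, y, z in m, then the turn about the tool's y in degrees. In form: [[x, y, z, twist], ...]. A call has 1 to 5 rows; each row shifts and turns the commanded pose from where the row before left it, along the tool's axes as they then stand; what a row does not reach is not made up. A row lasts 1/10 s, in which the tool goes at most 50 mm and 8.59 degrees, less where a joint would pass 70% of its speed; a pose out of reach is approached as far as the arm can. A call is refused whole if a number of a shift passes 0.05 or a number of a turn 8.59, either way. A call with a gripper value outside its range is refused whole. "claw" is the closure in counts, from 0 (fully open) to 255 (shut), set as the call begins (left out, the last holds). The fingers move at their own pace and stop on an object; the grip force is fixed at half the most. Time passes only in rows, so rows that do not move let the fingers close. It gives the time, the measured TCP pose, the force and the opening at its end, in the units of the state.
- bot.get_obs(): the state, without advancing time (a new reading comes with each control period).
- vision.capture(name): name is "scene" or "side" or "wrist"; returns a dict with "img" (384x512x3 uint8, red, green, blue), "camera_matrix" (3x3 intrinsics, pixels), "world_to_cam" (4x4, takes a point from world to camera coordinates); the wrist camera has in their place "mount" (4x4, takes a point from camera to tool coordinates, whose origin is the TCP and whose axes are the tool frame's). Camera axes: x right, y down, z forward; pixel columns grow to the right and rows downward; lengths in mm; the calibration is good to about 2 mm. The wrist camera is an equidistant fisheye: a pixel r from the principal point sees the ray r / f radians off the axis. A picture is of the moment at which its call begins: read the wrist's pose just before it. There is no depth.
- job.close_job(): hands the job in, once; it reports no verdict.
Trained networks look in a picture, given as the dict that the camera call returned (one of the last four; its "shot" number tells which), for a name from the list of things; names that differ only in an ending like _2 or _b are one class to them, and where a whole thing is asked for, a point or a joint stands for the part that bears it (a point fixed in the world has none). Each returns a list of dicts, best first, with "confidence" (0 to 1); they miss things now and then, are a little off and sometimes report something else, mostly with a low value. They report only what shows in the picture. A call takes as long as a camera call.
- vision.find_in(picture, name): "xyz" ([x, y, z] in mm, in the coordinates of the camera as it stood for that picture, good to about 4 mm: the middle of the surface that is visible of it).
- vision.regions_of(picture, name): "mask" (384x512 bool, what is visible of it).
The state is a dict: "time": time; "joint_positions": joint angles; "dq": joint speeds; "tau": joint torques, N m; "tool_pos": TCP position; "tcp_rot": TCP orientation; "contact_force": force on the tool from outside, world axes, zero at the start; "moment": the same for the moment, N m; "grip_width": finger opening in mm.
Only numpy, scipy, OpenCV 4.12 (cv2) and the standard library are available. Lean on these libraries where they do the work, as an engineer would, in place of code of your own. Each camera call takes 0.05 s, during which the arm holds its last target. There are 200 camera calls.

## Working session

There is one attempt and no reset: what is moved stays moved. The work goes in short steps, Python scripts to look and compute and a tool call to move; the robot and the scene stay as the last step left them, time stands still between calls to the robot, and variables do not carry over. Pictures are saved under pics/ and viewed, about 8 in all and at most 12, crops included, and the job is handed in when it is done.

Besides the shell and the picture viewer there is one more tool, called after "Emit:" as a command line: name --pt "numbers of a row" for each row, then --argument value for the rest. arm_command: Moves the arm, as the interface text tells. Its arguments: {"type":"object","properties":{"deltas":{"type":"array","items":{"type":"array","items":{"type":"number"}}},"claw":{"type":"number"}},"required":["deltas"]}

```bash
mkdir -p pics; cat > h.py <<'E'
import numpy as np, cv2
from plant import bot, vision, job
from scipy.spatial.transform import Rotation as R
def Rt(o): return R.from_euler('xyz',o['tcp_rot']).as_matrix()
def loc(p,name):
    r=[]
    for d in vision.find_in(p,name)[:3]:
        if 'world_to_cam' in p:
            T=np.linalg.inv(p['world_to_cam']); r.append((np.round((T@np.r_[d['xyz'],1])[:3],1).tolist(),round(d['confidence'],2)))
    return r
def proj(p,X):
    c=(p['world_to_cam']@np.r_[X,1])[:3]; u=p['camera_matrix']@c; return u[:2]/u[2]
E
python3 - <<'E'
from h import *
o=bot.get_obs(); print(o); print(Rt(o).round(3))
ims=[]
for c in ['scene','side']:
    p=vision.capture(c); ims.append(p['img'])
    for n in ['fixture','slider_block','fin','knob_bar','slug_a','glasses','micrometer']: print(c,n,loc(p,n))
    cv2.imwrite(f'pics/{c}0.png',cv2.resize(p['img'][:,:,::-1],(800,600),interpolation=cv2.INTER_CUBIC))
E
```

```text
{'time': 0.0, 'joint_positions': array([-1.45986580e-01,  3.42702648e-01,  1.52504109e+00,  4.91969118e-05,
        1.27536461e+00, -1.45988408e-01]), 'dq': array([ 0.0001417 ,  0.00067143,  0.00083042, -0.00096046, -0.0013819 ,
       -0.00046389]), 'tau': array([ 7.61924657e-04, -4.31245601e+01, -2.44219762e+01,  7.17750052e-02,
        5.59406646e-02, -1.04314388e-04]), 'tool_pos': array([5.24605920e+02, 1.01997507e-01, 2.34046959e+02]), 'tcp_rot': array([-1.57228906e+00,  2.67032524e-04, -1.57080906e+00]), 'contact_force': array([-0.21285711,  0.05126614, -0.38809891]), 'moment': array([ 0.03470247, -0.05815351, -0.05969686]), 'grip_width': 91.95415630286865}
[[-0.    -0.001  1.   ]
 [-1.     0.    -0.   ]
 [-0.    -1.    -0.001]]
scene fixture [([550.1, -93.9, 17.3], 0.87)]
scene slider_block [([516.3, -199.7, 86.2], 0.72)]
scene fin [([510.7, -200.4, 85.7], 0.63), ([503.2, -202.7, 118.3], 0.2)]
scene knob_bar [([504.7, -199.2, 116.5], 0.61)]
scene slug_a [([520.9, 309.8, 20.3], 0.65), ([491.8, -31.5, 41.8], 0.61)]
scene glasses [([606.1, -365.0, 25.2], 0.92)]
scene micrometer [([323.5, -361.4, 5.8], 0.53)]
side fixture [([510.4, -167.9, 18.6], 0.72)]
side slider_block [([487.4, -214.8, 88.9], 0.96)]
side fin [([484.0, -212.6, 88.1], 0.49)]
side knob_bar [([489.4, -202.3, 123.7], 0.84), ([477.4, -43.3, 41.5], 0.74)]
side slug_a [([480.6, -39.5, 40.8], 0.64), ([516.4, 301.9, 13.7], 0.37)]
side glasses [([583.4, -379.1, 30.3], 0.69)]
side micrometer [([322.2, -371.6, 12.0], 0.93)]
```

View pics/scene0.png

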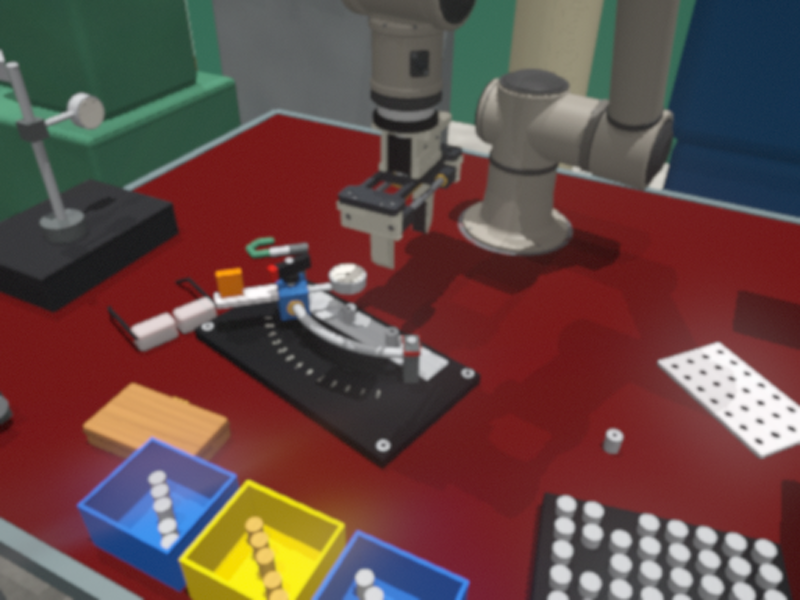

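View pics/side0.png

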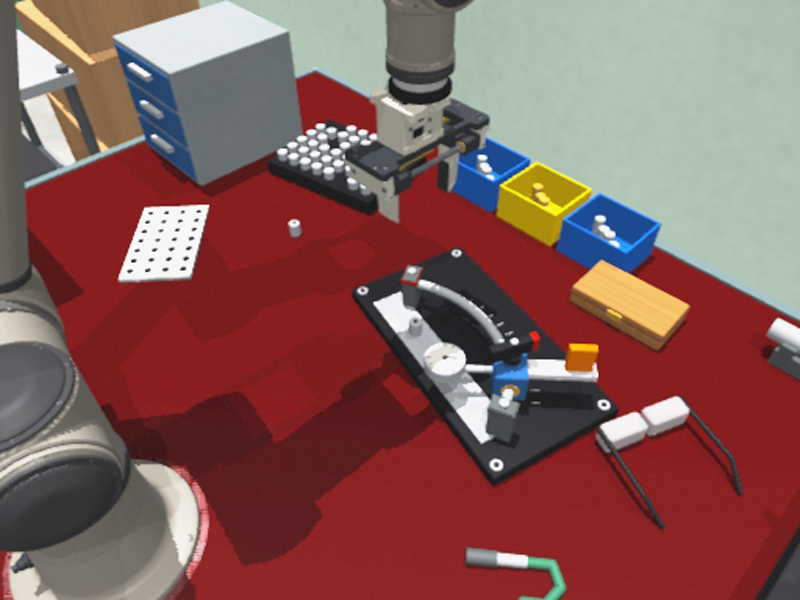

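The scene view shows the blue slider near the plain post (293,290), with the orange fin at (230,282) and the red-topped post at (411,345). The side view shows the knob at (511,348), the fin at (582,358), and the plate corners clearly. I'll fit the fixture pose to these.

```bash
cat > fit.py <<'E'
from h import *
from scipy.optimize import least_squares
obs={'side':[('c',57.5,200,(353,292)),('c',272.5,200,(457,247)),('c',272.5,-200,(617,408)),('c',57.5,-200,(494,483)),('h',82,0,(412,269)),('s',270,103.5,(582,358)),('s',92,94,(444,358))],
'scene':[('c',57.5,200,(479,376)),('c',272.5,200,(383,465)),('c',272.5,-200,(197,330)),('h',82,0,(411,340)),('s',270,103.5,(230,283)),('s',92,94,(348,273))]}
P={c:vision.capture(c) for c in obs}
def pt(v,k,a,b):
    x,y,w,s=v
    if k=='c': l=[a,b,20]
    elif k=='h': l=[180*np.cos(.767),180*np.sin(.767),a]
    else: t=.55-s; l=[a*np.cos(t),a*np.sin(t),b]
    c,sn=np.cos(w),np.sin(w)
    return np.array([x+c*l[0]-sn*l[1],y+sn*l[0]+c*l[1],l[2]])
def f(v): return np.concatenate([proj(P[c],pt(v,k,a,b))-np.array(px)*.64 for c in obs for k,a,b,px in obs[c]])
best=min((least_squares(f,[450,-50,w,1.0],loss='soft_l1') for w in np.arange(-3,3.1,.7)),key=lambda r:r.cost)
v=best.x; print(v,'dir',.55-v[3]+v[2]); print(f(v).reshape(-1,2).round(1).tolist())
for n,a in dict(knob=(180,118),fin=(270,108),dial=(92,94)).items(): print(n,pt(v,'s',*a))
for s in np.linspace(0,v[3],5): print('fin at s',s.round(2),pt([*v[:3],s],'s',270,108).round(1),'dir',.55-s+v[2])
E
python3 fit.py
```

```text
[ 3.74345550e+02 -7.13546895e+01 -2.45898233e-01  1.13863064e+00] dir -0.8345288697093867
[[-2.0, -2.7], [1.5, -1.6], [2.1, -0.7], [-0.6, -2.6], [-0.5, 1.6], [-0.8, -0.3], [0.1, -1.1], [1.3, -2.7], [-0.6, -4.5], [-3.1, -2.3], [-0.1, 0.2], [-0.2, -1.0], [-0.8, -1.4]]
knob [ 495.22038359 -204.73112867  118.        ]
fin [ 555.65780058 -271.41934823  108.        ]
dial [ 436.12602032 -139.52486954   94.        ]
fin at s 0.0 [632.    9.5 108. ] dir 0.30410176678305684
fin at s 0.28 [644.3 -66.1 108. ] dir 0.019444107659945975
fin at s 0.57 [ 634.9 -142.1  108. ] dir -0.2652135514631649
fin at s 0.85 [ 604.5 -212.5  108. ] dir -0.5498712105862757
fin at s 1.14 [ 555.7 -271.4  108. ] dir -0.8345288697093867
```

Emit:
arm_command --pt "0.041 0 -0.006 0" --pt "0.041 0 -0.006 0" --pt "0.041 0 -0.006 0" --pt "0.041 0 -0.006 0" --pt "0.041 0 -0.006 0" --claw 100

```text
time: 1.4
tool_pos: [494.6, -206.6, 234.9]
tcp_rot: [-1.57, -0.0, -1.571]
contact_force: [0.5, -0.1, 0.7]
grip_width: 57.9
```

Emit:
arm_command --pt "0 0 0 -8.5" --pt "0 0 0 -8.5" --pt "0 0 0 -8.5" --pt "0 0 0 -8.5" --pt "0 0 0 -8.5"

```text
time: 1.9
tool_pos: [495.0, -205.1, 234.7]
tcp_rot: [-1.571, -0.0, -0.823]
contact_force: [-0.5, 0.9, 0.4]
grip_width: 55.3
```

Emit:
arm_command --pt "0 0 0 -8.5" --pt "0 0 0 -8.5" --pt "0 0 0 -8.5" --pt "0 0 0 -2.8" --pt "0 0 0 0"

```text
time: 2.4
tool_pos: [495.0, -205.0, 234.7]
tcp_rot: [-1.571, -0.0, -0.335]
contact_force: [0.5, 0.2, 0.2]
grip_width: 55.6
```

```bash
cat > wrist.py <<'E'
from h import *
import sys
def wproj(p,o,X):
    t=Rt(o).T@(np.array(X)-o['tool_pos']); c=(np.linalg.inv(p['mount'])@np.r_[t,1])[:3]
    K=p['camera_matrix']; th=np.arctan2(np.hypot(*c[:2]),c[2]); d=c[:2]/max(np.hypot(*c[:2]),1e-9)
    return np.array([K[0,2]+K[0,0]*th*d[0],K[1,2]+K[1,1]*th*d[1]])
def wray(p,o,u,z):
    K=p['camera_matrix']; d=np.array([(u[0]-K[0,2])/K[0,0],(u[1]-K[1,2])/K[1,1]]); th=np.hypot(*d)
    c=np.r_[np.sin(th)*d/th,np.cos(th)]; M=p['mount']; Rr=Rt(o)
    w=Rr@M[:3,:3]@c; q=o['tool_pos']+Rr@M[:3,3]; return q+w*(z-q[2])/w[2]
def wloc(p,o,n):
    return [((o['tool_pos']+Rt(o)@(p['mount']@np.r_[d['xyz'],1])[:3]).round(1).tolist(),round(d['confidence'],2)) for d in vision.find_in(p,n)[:2]]
E
python3 - <<'E'
from wrist import *
o=bot.get_obs(); p=vision.capture('wrist')
import pickle; pickle.dump((o,{k:p[k] for k in ('img','camera_matrix','mount')}),open('w1.pkl','wb'))
print(p['mount'].round(2).tolist(),p['camera_matrix'][0])
for n in ['slider_block','fin','knob_bar']: print(n,wloc(p,o,n))
im=p['img'][:,:,::-1].copy()
for n in ['knob_bar','fin']:
    for r in vision.regions_of(p,n)[:2]: 
        ys,xs=np.nonzero(r['mask']); print(n,r['confidence'],len(xs),xs.mean(),ys.mean(),cv2.minAreaRect(np.c_[xs,ys].astype(np.float32)))
for X in [(495.2,-204.7,130),(555.7,-271.4,125),(436.1,-139.5,94)]:
    print(X,wproj(p,o,X))
big=cv2.resize(im,(800,600),interpolation=cv2.INTER_CUBIC)
for X in [(495.2,-204.7,130),(555.7,-271.4,125),(436.1,-139.5,94),(495.2+35*np.cos(.335),-204.7-35*np.sin(.335),130)]:
    cv2.drawMarker(big,tuple(int(a) for a in wproj(p,o,X)/.64),(0,255,0),0,12)
cv2.imwrite('pics/w1.png',big)
E
```

```text
[[0.0, 0.95, 0.3, -80.2], [0.0, -0.3, 0.95, -149.61], [1.0, -0.0, -0.0, -0.75], [0.0, 0.0, 0.0, 1.0]] [297.31863964   0.         258.57477771]
slider_block [([481.2, -194.1, 91.6], 0.57), ([494.1, -199.9, 128.6], 0.34)]
fin [([483.3, -197.9, 88.7], 0.89)]
knob_bar [([493.2, -201.0, 129.4], 0.79)]
knob_bar 0.81 1347 261.1425389755011 190.74907201187824 ((261.0, 191.0), (76.0, 26.0), 90.0)
fin 0.84 7182 268.82706766917295 167.12795878585354 ((263.0274963378906, 175.51589965820312), (55.94264602661133, 211.2126922607422), 30.027124404907227)
(495.2, -204.7, 130) [259.81661855 193.67895387]
(555.7, -271.4, 125) [217.39211566 266.11560643]
(436.1, -139.5, 94) [303.17827167 106.51826631]
```

View pics/w1.png

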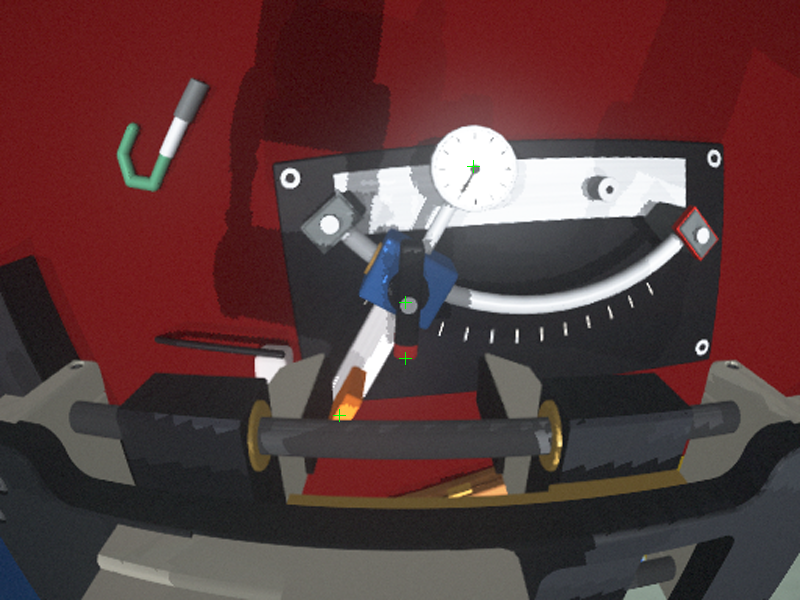

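The wrist view shows the markers landing on the dial (474,168), hub (408,303) and fin (340,412), so the fit is good to about 1–2 mm. The bar lies square across the jaws, so I'll descend.

Emit:
arm_command --pt "0 0.03 0.001 0" --pt "0 0.03 0 0" --pt "0 0.03 0 0" --pt "0 0.025 0 0" --pt "0 0.013 0 0"

```text
time: 3.2
tool_pos: [494.4, -203.5, 104.5]
tcp_rot: [-1.57, 0.003, -0.336]
contact_force: [-0.1, 0.2, 0.3]
grip_width: 55.7
```

Emit:
arm_command --pt "0 0 0 0" --pt "0 0 0 0" --pt "0 0 0 0" --pt "0 0 0 0" --pt "0 0 0 0" --claw 255

```text
time: 3.7
tool_pos: [495.7, -204.2, 107.5]
tcp_rot: [-1.571, -0.002, -0.335]
contact_force: [0.7, -0.5, -0.1]
grip_width: 20.3
```

```bash
python3 -c "
from h import *
o=bot.get_obs();print(o['tool_pos'],o['tcp_rot'],o['contact_force'],o['moment'],o['grip_width'])"
```

```text
[ 495.72039296 -204.23322414  107.51079   ] [-1.57105194 -0.00157196 -0.33517776] [ 0.67090844 -0.45678142 -0.14899052] [ 0.06916459 -0.07203174  0.0188046 ] 20.311912695640885
```

Still closing. I'll wait, then try a gentle turn: clockwise 4° (0.07 rad) first.

Emit:
arm_command --pt "0 0 0 0" --pt "0 0 0 0" --pt "0 0 0 0"

```text
time: 4.0
tool_pos: [495.5, -203.8, 107.2]
tcp_rot: [-1.57, -0.0, -0.335]
contact_force: [-0.9, 3.7, 5.9]
grip_width: 14.4
```

```bash
cat > s.py <<'E'
from h import *
o=bot.get_obs();print(o['time'],o['tool_pos'].round(1),o['tcp_rot'].round(3),o['contact_force'].round(2),o['moment'].round(3),round(o['grip_width'],1),'j',o['joint_positions'].round(2))
E
python3 s.py
```

```text
4.0 [ 495.5 -203.8  107.2] [-1.57  -0.    -0.335] [-0.85  3.74  5.88] [ 0.694  0.187 -0.182] 14.4 j [-0.53  0.5   1.67  0.    0.98 -1.77]
```

Emit:
arm_command --pt "0 0 0 2" --pt "0 0 0 2" --pt "0 0 0 2" --pt "0 0 0 0"

```text
time: 4.4
tool_pos: [495.4, -204.2, 107.3]
tcp_rot: [-1.571, -0.001, -0.44]
contact_force: [-1.6, 2.4, 5.2]
grip_width: 13.7
```

```bash
python3 s.py
```

```text
4.4 [ 495.4 -204.2  107.3] [-1.571e+00 -1.000e-03 -4.400e-01] [-1.63  2.39  5.22] [0.396 0.182 0.083] 13.7 j [-0.53  0.5   1.67 -0.    0.98 -1.66]
```

Emit:
arm_command --pt "0 0 0 2" --pt "0 0 0 2" --pt "0 0 0 0"

```text
time: 4.7
tool_pos: [495.3, -204.2, 107.3]
tcp_rot: [-1.571, -0.001, -0.51]
contact_force: [-2.4, 2.3, 6.4]
grip_width: 13.9
```

```bash
python3 s.py
```

```text
4.7 [ 495.3 -204.2  107.3] [-1.571e+00 -1.000e-03 -5.100e-01] [-2.44  2.29  6.44] [0.354 0.296 0.041] 13.9 j [-0.53  0.5   1.67 -0.    0.98 -1.59]
```

Emit:
arm_command --pt "0 0 0 2" --pt "0 0 0 2" --pt "0 0 0 0"

```text
time: 5.0
tool_pos: [495.4, -204.2, 107.4]
tcp_rot: [-1.571, -0.001, -0.58]
contact_force: [-2.0, 1.8, 7.0]
grip_width: 13.7
```

```bash
python3 s.py
```

```text
5.0 [ 495.4 -204.2  107.4] [-1.571e+00 -1.000e-03 -5.800e-01] [-2.04  1.78  6.97] [0.311 0.289 0.111] 13.7 j [-0.53  0.5   1.67 -0.    0.98 -1.52]
```

The torque stays low and flat after 0.245 rad and F_z creeps up as the knob rises. So clockwise loosens (a left-hand thread), and I'll continue that way, rising with it.

Emit:
arm_command --pt "0 -0.0003 0 6" --pt "0 -0.0003 0 6" --pt "0 -0.0002 0 6" --pt "0 -0.0002 0 6" --pt "0 -0.0001 0 6"

```text
time: 5.5
tool_pos: [495.3, -204.2, 108.1]
tcp_rot: [-1.571, -0.001, -1.107]
contact_force: [-1.4, 0.8, 4.4]
grip_width: 13.8
```

```bash
python3 s.py
```

```text
5.5 [ 495.3 -204.2  108.1] [-1.571e+00 -1.000e-03 -1.107e+00] [-1.42  0.78  4.36] [0.126 0.163 0.205] 13.8 j [-0.53  0.5   1.67 -0.    0.98 -1.  ]
```

Emit:
arm_command --pt "0 -0.0002 0 6" --pt "0 -0.0002 0 6" --pt "0 -0.0001 0 6" --pt "0 -0.0001 0 6" --pt "0 -0.0001 0 6"

```text
time: 6.0
tool_pos: [495.3, -204.2, 108.7]
tcp_rot: [-1.571, -0.001, -1.63]
contact_force: [-0.7, 1.1, 3.8]
grip_width: 13.4
```

```bash
python3 s.py
```

```text
6.0 [ 495.3 -204.2  108.7] [-1.571e+00 -1.000e-03 -1.630e+00] [-0.73  1.06  3.83] [0.102 0.225 0.166] 13.4 j [-0.53  0.49  1.66 -0.    0.98 -0.47]
```

Emit:
arm_command --pt "0 -0.0002 0 6" --pt "0 -0.0002 0 6" --pt "0 -0.0001 0 6" --pt "0 -0.0001 0 6" --pt "0 -0.0001 0 6"

```text
time: 6.5
tool_pos: [495.3, -204.2, 109.4]
tcp_rot: [-1.57, -0.0, -2.154]
contact_force: [-1.1, 0.1, 3.5]
grip_width: 13.9
```

Emit:
arm_command --pt "0 -0.0002 0 6" --pt "0 -0.0002 0 6" --pt "0 -0.0001 0 6" --pt "0 -0.0001 0 6" --pt "0 -0.0001 0 6"

```text
time: 7.0
tool_pos: [495.4, -204.3, 110.1]
tcp_rot: [-1.57, -0.0, -2.677]
contact_force: [-1.6, -0.1, 3.8]
grip_width: 14.1
```

Emit:
arm_command --pt "0 -0.0002 0 6" --pt "0 -0.0002 0 6" --pt "0 0 0 0" --pt "0 0 0 0" --pt "0 0 0 0"

```text
time: 7.5
tool_pos: [495.4, -204.3, 110.4]
tcp_rot: [-1.57, 0.0, -2.882]
contact_force: [-0.4, -0.3, 1.8]
grip_width: 14.0
```

```bash
python3 s.py
```

```text
7.5 [ 495.4 -204.3  110.4] [-1.57   0.    -2.882] [-0.37 -0.29  1.83] [-0.036  0.293 -0.099] 14.0 j [-0.53  0.49  1.66 -0.    0.99  0.78]
```

Emit:
arm_command --pt "0 0 0 0" --pt "0 0 0 0" --pt "0 0 0 0" --pt "0 0 0 0" --claw 130

```text
time: 7.9
tool_pos: [495.3, -204.0, 110.2]
tcp_rot: [-1.571, -0.0, -2.883]
contact_force: [0.8, 1.0, -0.1]
grip_width: 40.8
```

Emit:
arm_command --pt "0 -0.015 0 0" --pt "0 -0.025 0 0" --pt "0 -0.03 0 0" --pt "0 0 0 8.5" --pt "0 0 0 8.5"

```text
time: 8.4
tool_pos: [495.8, -204.3, 181.5]
tcp_rot: [-1.57, 0.002, 3.098]
contact_force: [0.9, 0.3, -0.6]
grip_width: 44.7
```

Emit:
arm_command --pt "0 0 0 8.5" --pt "0 0 0 8.5" --pt "0 0 0 8.5" --pt "0 0 0 8.5" --pt "0 0 0 8.5"

```text
time: 8.9
tool_pos: [495.3, -204.0, 180.2]
tcp_rot: [-1.571, -0.0, 2.356]
contact_force: [-0.4, -0.3, -0.1]
grip_width: 44.8
```

Emit:
arm_command --pt "0 0 0 3.3" --pt "0 0 0 0" --pt "0 0 0 0"

```text
time: 9.2
tool_pos: [495.3, -204.0, 180.3]
tcp_rot: [-1.571, 0.0, 2.306]
contact_force: [0.4, -0.2, -0.6]
grip_width: 44.9
```

```bash
python3 - <<'E'
from wrist import *
import s
o=bot.get_obs(); p=vision.capture('wrist')
im=cv2.resize(p['img'][:,:,::-1],(800,600),interpolation=cv2.INTER_CUBIC)
for X in [(495.2,-204.7,133),(555.7,-271.4,125),(436.1,-139.5,94)]:
    u=wproj(p,o,X)/.64; print(u); cv2.drawMarker(im,tuple(int(a) for a in u),(0,255,0),0,10)
cv2.imwrite('pics/w2.png',im)
E
```

```text
9.2 [ 495.3 -204.   180.3] [-1.571  0.     2.306] [ 0.38 -0.21 -0.6 ] [0.069 0.137 0.042] 44.9 j [-0.53  0.41  1.58  0.    1.15  1.87]
[404.30869003 341.91834687]
[403.96033591 140.1222843 ]
[404.44118674 449.4180007 ]
```

View pics/w2.png

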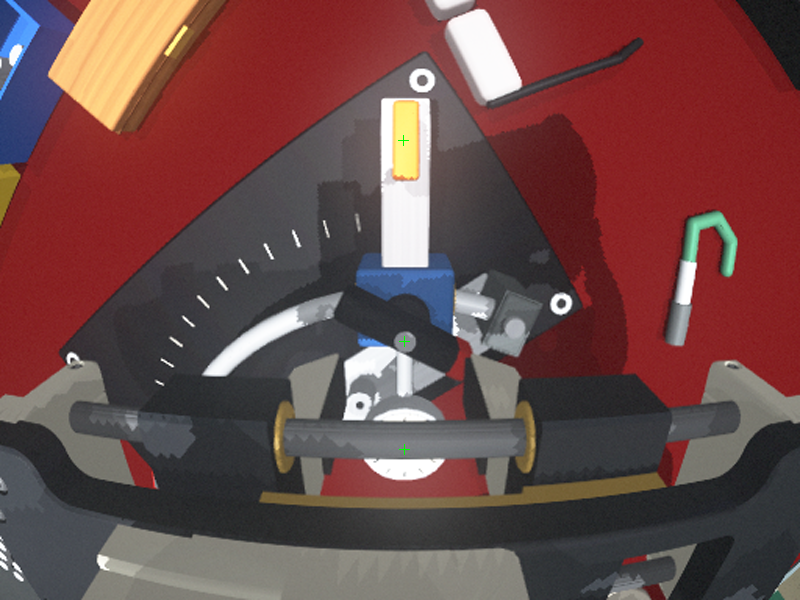

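The wrist view shows the fin upright at (404,140), exactly on its marker and square to the jaws. The knob is turned and the slider hasn't moved. Next I'll go out 90 mm and down.

Emit:
arm_command --pt "-0.03 0 0 0" --pt "-0.03 0 0 0" --pt "-0.03 0 0 0" --pt "0 0 0 0"

```text
time: 9.65
tool_pos: [557.1, -273.4, 179.7]
tcp_rot: [-1.571, 0.002, 2.304]
contact_force: [0.0, -0.3, -0.0]
grip_width: 45.2
```

Emit:
arm_command --pt "0 0.03 0 0" --pt "0 0.03 0 0" --pt "0 0.015 0 0" --pt "0 0.008 0 0" --pt "0 0 0 0"

```text
time: 10.15
tool_pos: [554.9, -270.3, 96.5]
tcp_rot: [-1.57, -0.002, 2.304]
contact_force: [-0.5, -0.7, 0.0]
grip_width: 45.0
```

Emit:
arm_command --pt "0 0 0 0" --pt "0 0 0 0" --pt "0 0 0 0" --pt "0 0 0 0" --pt "0 0 0 0" --claw 255

```text
time: 10.65
tool_pos: [555.7, -271.0, 97.8]
tcp_rot: [-1.571, 0.001, 2.304]
contact_force: [-0.9, 0.8, 1.4]
grip_width: 12.1
```

Emit:
arm_command --pt "0 0 0 0"

```text
time: 10.75
tool_pos: [555.7, -271.0, 97.8]
tcp_rot: [-1.571, 0.001, 2.304]
contact_force: [-0.5, 0.8, 3.3]
grip_width: 11.5
```

```bash
python3 s.py
```

```text
10.75 [ 555.7 -271.    97.8] [-1.571e+00  1.000e-03  2.304e+00] [-0.51  0.82  3.29] [0.121 0.243 0.027] 11.5 j [-0.58  0.64  1.43 -0.    1.07  1.83]
```

Emit:
arm_command --pt "0.0001 0 -0.0071 -1.5" --pt "0.0001 0 -0.0071 -1.5" --pt "0.0004 0 -0.0141 -3" --pt "0.0004 0 -0.0141 -3" --pt "0 0 0 0"

```text
time: 11.25
tool_pos: [586.3, -238.6, 97.8]
tcp_rot: [-1.572, 0.001, 2.465]
contact_force: [0.0, 1.2, 6.5]
grip_width: 11.9
```

```bash
cat > c.py <<'E'
import s
from h import *
o=bot.get_obs(); d=o['tool_pos'][:2]-np.array([374.35,-71.35]); a=np.arctan2(d[1],d[0]); T=Rt(o)
rad=-T[:,0]; print('r',np.hypot(*d),'ang',a,'tool rad',np.arctan2(rad[1],rad[0]),'s',.55-.2459-a,'deg left',np.degrees(.3041-a))
u=np.r_[d/np.hypot(*d),0]; F=o['contact_force']; print('F radial',F@u,'F tang',F@np.r_[-u[1],u[0],0])
E
python3 c.py
```

```text
11.25 [ 586.3 -238.6   97.8] [-1.572e+00  1.000e-03  2.465e+00] [0.05 1.17 6.5 ] [0.114 0.262 0.216] 11.9 j [-0.51  0.66  1.38  0.    1.1   1.74]
r 269.972211704836 ang -0.66791631767984 tool rad -0.6763708704134191 s 0.9720163176798401 deg left 55.692432620902295
F radial -0.686629813290132 F tang 0.9489528621105887
```

Emit:
arm_command --pt "0.0004 0 -0.0141 -3" --pt "0.0004 0 -0.0141 -3" --pt "0.0004 0 -0.0141 -3" --pt "0.0004 0 -0.0141 -3" --pt "0.0004 0 -0.0141 -3"

```text
time: 11.75
tool_pos: [621.7, -180.2, 97.8]
tcp_rot: [-1.57, 0.001, 2.724]
contact_force: [-1.1, -1.1, 5.2]
grip_width: 11.7
```

```bash
python3 c.py
```

```text
11.75 [ 621.7 -180.2   97.8] [-1.570e+00  1.000e-03  2.724e+00] [-1.09 -1.1   5.2 ] [ 0.005  0.442 -0.078] 11.7 j [-0.4   0.69  1.33 -0.    1.12  1.59]
r 270.21873393689316 ang -0.41443921089233693 tool rad -0.4175339030258681 s 0.718539210892337 deg left 41.1692641987915
F radial -0.5539759188373177 F tang -1.4445137527813834
```

Emit:
arm_command --pt "0.0004 0 -0.0141 -3" --pt "0.0004 0 -0.0141 -3" --pt "0.0004 0 -0.0141 -3" --pt "0.0004 0 -0.0141 -3" --pt "0.0004 0 -0.0141 -3"

```text
time: 12.25
tool_pos: [641.7, -112.7, 97.8]
tcp_rot: [-1.57, 0.002, 2.986]
contact_force: [-0.4, -1.0, 4.5]
grip_width: 11.4
```

```bash
python3 c.py
```

```text
12.25 [ 641.7 -112.7   97.8] [-1.570e+00  2.000e-03  2.986e+00] [-0.42 -0.97  4.53] [-0.023  0.313 -0.072] 11.4 j [-0.29  0.69  1.32 -0.    1.13  1.44]
r 270.5328083731236 ang -0.15333855189201345 tool rad -0.15574918632573956 s 0.4574385518920135 deg left 26.209298409988467
F radial -0.2686872847299872 F tang -1.0231809791677153
```

Emit:
arm_command --pt "0.0005 0 -0.0141 -3" --pt "0.0005 0 -0.0141 -3" --pt "0.0005 0 -0.0141 -3" --pt "0.0005 0 -0.0141 -3" --pt "0.0005 0 -0.0141 -3"

```text
time: 12.75
tool_pos: [643.6, -42.2, 97.8]
tcp_rot: [-1.57, 0.003, -3.036]
contact_force: [3.5, -0.6, 3.2]
grip_width: 11.9
```

Emit:
arm_command --pt "0.0005 0 -0.0141 -3" --pt "0.0002 0 -0.0094 -2" --pt "0.0001 0 -0.0071 -1.5" --pt "0 0 0 0" --pt "0 0 0 0"

```text
time: 13.25
tool_pos: [638.5, -11.5, 97.8]
tcp_rot: [-1.57, 0.003, -2.923]
contact_force: [5.5, 2.4, 2.6]
grip_width: 12.0
```

```bash
python3 c.py
```

```text
13.25 [638.5 -11.5  97.8] [-1.57   0.003 -2.923] [5.55 2.44 2.58] [ 0.299 -0.387  0.026] 12.0 j [-0.14  0.67  1.37  0.    1.1   1.21]
r 270.8757659894007 ang 0.2228029794548259 tool rad 0.21849351624601276 s 0.08129702054517413 deg left 4.657976164226818
F radial 5.949078971150372 F tang 1.1555803420461692
```

Emit:
arm_command --pt "-0.0003 0 -0.0047 -1" --pt "-0.0001 0 -0.0047 -1" --pt "0 0 -0.0047 -1" --pt "0 0 0 0"

```text
time: 13.65
tool_pos: [634.9, 2.7, 97.8]
tcp_rot: [-1.571, 0.002, -2.869]
contact_force: [5.5, 2.2, 3.5]
grip_width: 12.2
```

```bash
python3 c.py
```

```text
13.65 [634.9   2.7  97.8] [-1.571e+00  2.000e-03 -2.869e+00] [5.47 2.17 3.51] [ 0.31  -0.426  0.105] 12.2 j [-0.12  0.66  1.38  0.    1.1   1.18]
r 270.9013671143999 ang 0.27688664255523837 tool rad 0.27221737377911837 s 0.027213357444761666 deg left 1.5592105279657587
F radial 5.852270035556864 F tang 0.5896485660187931
```

Emit:
arm_command --pt "0 0 -0.0024 -0.5" --pt "0 0 -0.0024 -0.5" --pt "0 0 0 0"

```text
time: 13.95
tool_pos: [633.7, 7.0, 97.8]
tcp_rot: [-1.57, 0.002, -2.852]
contact_force: [4.6, 1.9, 3.3]
grip_width: 11.9
```

```bash
python3 c.py
```

```text
13.95 [633.7   7.   97.8] [-1.570e+00  2.000e-03 -2.852e+00] [4.6  1.92 3.29] [ 0.314 -0.519  0.097] 11.9 j [-0.11  0.66  1.38  0.    1.1   1.17]
r 270.92123524035117 ang 0.29345683153506597 tool rad 0.28912039515496807 s 0.010643168464934072 deg left 0.6098086336874502
F radial 4.956461062746081 F tang 0.5045510073821844
```

Emit:
arm_command --pt "0 0 -0.002 -0.4" --pt "0 0 -0.001 -0.2" --pt "0 0 0 0"

```text
time: 14.25
tool_pos: [632.9, 9.7, 97.8]
tcp_rot: [-1.57, 0.002, -2.842]
contact_force: [4.9, 0.8, 3.5]
grip_width: 11.9
```

```bash
python3 c.py
```

```text
14.25 [632.9   9.7  97.8] [-1.570e+00  2.000e-03 -2.842e+00] [4.92 0.78 3.47] [ 0.155 -0.483  0.103] 11.9 j [-0.11  0.66  1.38  0.    1.1   1.17]
r 270.9475784401594 ang 0.3036677953801933 tool rad 0.2993570899573454 s 0.00043220461980675307 deg left 0.024763500600980117
F radial 4.923761636014507 F tang -0.7271265963186521
```

Emit:
arm_command --pt "0 0 -0.001 -0.2" --pt "0 0 0 0" --pt "0 0 0 0"

```text
time: 14.55
tool_pos: [632.6, 10.5, 97.8]
tcp_rot: [-1.57, 0.002, -2.839]
contact_force: [5.2, 1.9, 3.0]
grip_width: 12.1
```

```bash
python3 c.py
```

```text
14.55 [632.6  10.5  97.8] [-1.570e+00  2.000e-03 -2.839e+00] [5.18 1.88 3.02] [ 0.193 -0.453  0.085] 12.1 j [-0.1   0.66  1.38  0.    1.09  1.16]
r 270.9495406207671 ang 0.30700363223051813 tool rad 0.3026803215537722 s -0.002903632230518094 deg left -0.1663658720668473
F radial 5.5009455738756445 F tang 0.22312371425447552
```

Emit:
arm_command --pt "0 0 -0.001 -0.2" --pt "0 0 -0.001 -0.2" --pt "0 0 0 0"

```text
time: 14.85
tool_pos: [632.6, 10.7, 97.8]
tcp_rot: [-1.568, 0.003, -2.833]
contact_force: [6.9, -7.2, 1.7]
grip_width: 11.9
```

```bash
python3 c.py
```

```text
14.85 [632.6  10.7  97.8] [-1.568  0.003 -2.833] [ 6.94 -7.17  1.72] [-0.53  -0.676 -0.087] 11.9 j [-0.1   0.66  1.38 -0.    1.09  1.16]
r 270.9324312894016 ang 0.3076287472438519 tool rad 0.30869358682539055 s -0.003528747243851882 deg left -0.20218232404113753
F radial 4.446158154221623 F tang -8.939037161001437
```

Emit:
arm_command --pt "0 0 -0.001 -0.2" --pt "0 0 -0.001 -0.2" --pt "0 0 0 0"

```text
time: 15.15
tool_pos: [632.6, 10.7, 97.8]
tcp_rot: [-1.565, 0.003, -2.827]
contact_force: [9.2, -12.9, 0.4]
grip_width: 11.6
```

```bash
python3 c.py
```

```text
15.15 [632.6  10.7  97.8] [-1.565  0.003 -2.827] [  9.24 -12.92   0.38] [-1.481 -0.921 -0.334] 11.6 j [-0.1   0.66  1.39 -0.    1.09  1.16]
r 270.92865124229337 ang 0.3077329871300425 tool rad 0.31489918828337793 s -0.003632987130042453 deg left -0.2081548295767813
F radial 4.890764984492102 F tang -15.109780044313013
```

The slider is firmly against the stop: it no longer moves, and the tangential force has risen to 15 N. I'll relieve the push, open the jaws and retreat.

Emit:
arm_command --pt "0 0 0.0015 0.3" --pt "0 0 0.0015 0.4" --pt "0 0 0 0"

```text
time: 15.45
tool_pos: [632.6, 10.7, 97.8]
tcp_rot: [-1.569, 0.002, -2.838]
contact_force: [6.2, -1.8, 3.6]
grip_width: 11.8
```

Emit:
arm_command --pt "0 0 0 0" --pt "0 0 0 0" --pt "0 0 0 0" --pt "0 0 0 0" --claw 140

```text
time: 15.85
tool_pos: [631.0, 11.3, 96.9]
tcp_rot: [-1.571, -0.001, -2.838]
contact_force: [0.0, 0.3, -1.0]
grip_width: 38.1
```

Emit:
arm_command --pt "0 -0.01 0 0" --pt "0 -0.025 0 0" --pt "0 -0.03 0 0" --pt "0 -0.03 0 0" --pt "0 -0.02 0 0"

```text
time: 16.35
tool_pos: [632.1, 11.1, 215.7]
tcp_rot: [-1.569, 0.003, -2.838]
contact_force: [-0.3, 0.2, 0.1]
grip_width: 41.2
```

Emit:
arm_command --pt "-0.03 0 0 0" --pt "-0.03 0 0 0" --pt "0 0 0 0"

```text
time: 16.65
tool_pos: [690.7, 30.0, 212.2]
tcp_rot: [-1.571, 0.001, -2.837]
contact_force: [-0.2, -0.5, -0.2]
grip_width: 41.4
```

```bash
python3 - <<'E'
import c
from h import *
a=vision.capture('scene'); b=vision.capture('side')
f=lambda p,x0,y0:cv2.resize(p['img'][y0:y0+190,x0:x0+260,::-1],(400,292),interpolation=cv2.INTER_CUBIC)
cv2.imwrite('pics/end.png',np.hstack([f(a,70,130),f(b,180,120)]))
print('slugs',loc(a,'slug_a'),loc(b,'slug_a'),loc(a,'glasses'),loc(b,'micrometer'))
E
```

```text
16.65 [690.7  30.  212.2] [-1.571e+00  1.000e-03 -2.837e+00] [-0.23 -0.55 -0.24] [-0.027  0.158  0.017] 41.4 j [-0.07  0.68  1.03  0.    1.44  1.2 ]
r 332.2495627724845 ang 0.3101308837403078 tool rad 0.3047461397849195 s -0.006030883740307746 deg left -0.34554418505370904
F radial -0.3814406392278302 F tang -0.4517568115575853
slugs [([519.8, 308.4, 21.8], 0.71)] [([459.5, -126.2, 47.0], 0.39), ([517.1, 300.5, 18.0], 0.38)] [([607.6, -362.3, 28.4], 0.95), ([570.3, 8.8, 84.5], 0.58)] [([321.9, -369.2, 11.1], 0.88)]
```

View pics/end.png

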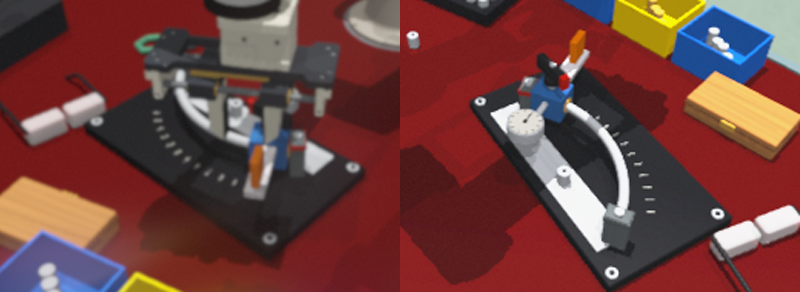

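The picture shows the slider block against the red-topped post (side view 545,95), one slug upright on the strip at (563,175), and the arm clear. The other strip slug is hidden by the dial. Handing in.

```bash
python3 -c "
from plant import job; print(job.close_job())"
```

```text
the job is handed in; nothing more can be done
None
```

I loosened the knob, slid the slider home against the red-topped post, let go, and handed the job in at about 17 s. The hand-in gave no verdict.

- **Knob:** Gripped and turned gently clockwise, it gave low, flat torque and started to rise, so the thread is left-handed. I turned it clockwise 2.55 rad in all. The wrist picture afterwards showed the slider where it started.
- **Slider:** I took the fin and swung it along the 270 mm arc until it stopped. Pushing further raised the force to 15 N with no more movement. The tool's angle put the slider at about 0 rad (−0.004, within how well I had located the fixture). I eased the push off, opened the jaws and lifted clear.
- **Last checks:**
  - The final side view shows the block against the red-topped post, and the arm reads no contact force.
  - The glasses and micrometer were found again within about 5 mm of where they started, and slug_c within about 5 mm.
  - One slug on the strip stands upright in view. The other was hidden by the dial, so I did not see it upright; nothing in the measured forces suggested a touch.
  - The detector also reported a weak false "glasses" at the slider and a doubtful "slug" near the dial. I ignored both.

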